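# Pull the laser's interlock plug and pack it in the kit tray's foam

## Robot

A 6-joint arm with a two-finger parallel gripper is mounted at the origin on the work surface. World frame = base frame: x ahead of the robot, y to its left, z up, the work surface at z = 0. Lengths are in m, angles in rad, forces in N, time in s.
With the tool pointing down it reaches from about 0.4 to 0.825 m from the base axis. Payload 7 kg.
Tool frame: the origin (TCP) lies at the very end of the fingers, on their centre line; the grasp point (between the pads) lies 19 mm behind it; z points along the fingers, y is the line along which they close (so a half turn about z gives the same grasp; the last joint's range is limited). The gripper opens to 85 mm and grips with 20 to 120 N. Pads are 22 mm wide; open, the fingers measure 114 mm over their backs; the gripper's body (76 mm by 85 mm) begins 54 mm behind the grasp point. The pads swing forward as they close: fully open they stand 13 mm farther back than shut.
Start: joints at [1.511, 0.359, 0.012, 0, -1.224, -0.288], TCP at [0.23, 0.635, 0.198] pointing down, gripper open.
Joint ranges: [-3.07, 3.07], [-1.43, 2.12], [-1.02, 1.25], [-3.03, 1.67], [-3.05, -0], [-3.03, 3.03]. Speed limits (rad/s): [2.39, 2.39, 3.01, 3.14, 3.14, 3.14].

## Interface

Orientations are given as [roll, pitch, yaw] about the fixed x, y, z axes, in that order (R = Rz(yaw) Ry(pitch) Rx(roll)).
In Python, from workcell import arm, optics gives the robot as it stands.
- The arm moves only by the tool jog_arm, never from a script. Its argument "moves" is a list that holds one entry, the list of rows, each a list of 7 numbers: the opening, from -1 (shut) to 1 (fully open), then the shift along the tool's x, y, z scaled (see below), then the turn, a rotation vector about the tool's x, y, z scaled (see below). A call has 1 to 12 rows; each row shifts and turns the commanded pose from where the row before left it, along the tool's axes as they then stand; what a row does not reach is not made up. The controller multiplies each number of a shift by 100 mm and each number of a turn by 30 degrees. A row lasts 1/10 s, in which the tool goes at most 50 mm and 8.59 degrees, less where a joint would pass 70% of its speed; a pose out of reach is approached as far as the arm can. A call with a number of a shift or a turn outside -1 to 1 is refused whole. A call with a gripper value outside its range is refused whole. The fingers move at their own pace and stop on an object; "newtons" is the grip in N (left out, the last holds). Time passes only in rows, so rows that do not move let the fingers close. It gives the time, the measured TCP pose, the force, the opening and the grip force at its end, in the units of the state.
- arm.observe(): the state, without advancing time (a new reading comes with each control period).
- optics.grab_frame(name): name is "scene" or "top" or "wrist"; returns a dict with "pixels" (420x560x3 uint8, blue, green, red), "z_map" (420x560 float32, m along the optical axis (not along the pixel's ray), 0 where there is no reading), "fx", "fy", "cx", "cy" (pixels), "R" (3x3) and "t" (3): a world point X has camera coordinates R X + t. Camera axes: x right, y down, z forward; pixel columns grow to the right and rows downward; lengths in m; the calibration is good to about 2 mm. A picture is of the moment at which its call begins.
- arm.sign_off(): hands the job in; it is judged then, once.
The state is a dict: "time": time; "joint_pos": joint angles; "joint_vel": joint speeds; "effort": joint torques, N m; "eef_pos": TCP position; "tcp_rot": TCP orientation; "wrist_force": force on the tool from outside, world axes, zero at the start; "wrist_torque": the same for the moment, N m; "width": finger opening in m; "grip_force": force on a finger pad.
Only numpy, scipy, OpenCV 4.12 (cv2) and the standard library are available. Lean on these libraries where they do the work, as an engineer would, in place of code of your own. Each camera call takes 0.05 s, during which the arm holds its last target. There are 200 camera calls.

## Task

The laser marker is going out on a job: pull the interlock plug with the orange grip out of its sprung socket on the console, and pack it in the kit tray by pressing it fully home into the matching T-shaped foam cutout, so that its black body is level and flush with the foam, then let go. Leave the gauge, the aluminium block, the mug, the bracket stack and the marker pen where they are.

Things in the scene. Friction and masses are not known exactly. Their poses are not given: they have to be found in the camera images.
- plug: Interlock plug, about 240 g. From above a stubby T, 102 mm long: black body, own x -40 to +30, y +-24, z 0 to 30 mm; steel nose, x +30 to +62, y +-14, z 0 to 22 mm; lower edges rounded 4 mm. Origin: on its flat underside, mid-width; x points along the nose, z up. In the socket at the start.
- plug_fin (a point): Middle of the top of the plug's orange grip fin, 58 mm above the plug's underside, 2 mm behind its origin. The fin stands on the black body and is 44 mm long (plug x), 18 mm thick (plug y), 28 mm high; pinch it from above across its thickness. Axes as the plug's.
- socket (a point): Where the plug's origin lies when plugged in, on the console's flat deck, 30 mm above the table; x points into the socket, z up. The plug slides on the deck along x only. Pulling towards -x takes about 8 to 13 N over the first few mm (a sprung roller leaves a groove across the nose), then little; the nose is clear after 30 mm.
- console: Fixed grey console with the socket; origin on the table under socket, same axes; x -65 to +147, y +-65 mm, deck 30 mm high. Dark steel socket housing x +33 to +73, y +-28, top 76 mm above the table, its yellow sprung catch to 80 mm (4 mm more when lifted). Beyond it a white box, 60 mm high, with buttons to 82 mm.
- cutout (a point): Mark of the plug's T-shaped cutout, on the foam's top surface, 60 mm above the table. The seated plug's origin lies 30 mm straight below it, plug x along this x. Room of 2.5 mm all round the plug. Its yellow foam floor starts 12 mm below the top, gives way under about 9 to 12 N (not under the plug's weight alone), does not spring back, and stops hard at 30 mm: plug body flush.
- tray: Fixed kit tray with grey rim, 232 (x) x 252 (y) x 62 mm, dark foam with yellow-floored recesses. Origin: centre of its underside. The plug's cutout mark is at x -11, y +50 mm; the gauge's L recess and an empty plain rectangular recess (80 x 40 x 14 mm, for something else) are in its -y half.
- gauge: Bystander: L-shaped aluminium gauge 120 x 60 x 14 mm, lying flush in its own recess in the same foam, about 140 mm from the plug's cutout. Origin: under the middle of its long arm.
- block: Bystander: aluminium block 36 x 58 x 28 mm lying loose on the console's white control box, beyond the socket. Origin: centre of its underside.
- mug: Bystander: white mug, 84 mm wide, 100 mm high, on the table beyond the work. Origin: centre of its underside.
- brackets: Bystander: stack of steel bracket plates, 110 x 70 x 24 mm, on the table beyond the work. Origin: centre of its underside.
- marker: Bystander: blue marker pen 135 x 16 x 16 mm on the table beyond the work. Origin: centre of its underside.
There are look-alikes about, which are no part of the job. Several things have the shape of the plug; the one meant has the colours described above.

How it is judged:
On the way:
1. the plug is pulled clear of the socket (x of plug in the frame of socket below -0.03 m), for 0.1 s.
At the end, for the whole second after the job is handed in: The plug lies at rest and released in the matching foam cutout: centred within 6 mm, aligned within 0.1 rad, level within 0.07 rad, and pressed home so that its body stands no more than 4 mm proud of the foam. The gauge, block, mug, brackets and marker are where they were (horizontal distance between plug and cutout below 0.006 m and z of plug in the frame of cutout below -0.026 m and angle between the x axis of plug and the x axis of cutout, either way round below 0.1 rad and angle between plug's own z axis and vertical below 0.07 rad and linear speed of plug below 0.02 m/s); the robot touches nothing.
It fails at once if the gauge is moved by more than 20 mm (distance of gauge from where it was at the start of the episode above 0.02 m).
It fails at once if the aluminium block is moved by more than 30 mm (distance of block from where it was at the start of the episode above 0.03 m).
It fails at once if the mug is moved by more than 30 mm (distance of mug from where it was at the start of the episode above 0.03 m).
It fails at once if the bracket stack is moved by more than 30 mm (distance of brackets from where it was at the start of the episode above 0.03 m).
It fails at once if the marker pen is moved by more than 30 mm (distance of marker from where it was at the start of the episode above 0.03 m).
It also fails if it takes over 45 s, if anything falls off the work surface, if the arm or the gripper's body presses on something with over 40 N, if the wrist force passes 120 N, or if a joint passes its speed limit or range.

## Working session

There is one attempt and no reset: what is moved stays moved. The work goes in short steps, Python scripts to look and compute and a tool call to move; the robot and the scene stay as the last step left them, time stands still between calls to the robot, and variables do not carry over. Pictures are saved under pics/ and viewed, at most 10 in all, crops included, and the job is handed in when it is done.

Besides the shell and the picture viewer there is one more tool, called after "Request:" in YAML: its name, and indented under it one key for each argument. jog_arm: Moves the arm, as the interface text tells. Its arguments: {"type":"object","properties":{"moves":{"type":"array"},"newtons":{"type":"number"}},"required":["moves"]}

```bash
mkdir -p pics; cat > h.py <<'E'
import numpy as np, cv2
from workcell import arm, optics
def grab(n):
    f=optics.grab_frame(n); return f
def pts(f,uv):
    uv=np.atleast_2d(uv).astype(float); z=f["z_map"][uv[:,1].astype(int),uv[:,0].astype(int)]
    c=np.c_[(uv[:,0]-f["cx"])/f["fx"]*z,(uv[:,1]-f["cy"])/f["fy"]*z,z]
    return (c-np.array(f["t"]))@np.array(f["R"])
def plane(f,uv,h):
    uv=np.atleast_2d(uv).astype(float); R=np.array(f["R"]);o=-R.T@np.array(f["t"])
    d=np.c_[(uv[:,0]-f["cx"])/f["fx"],(uv[:,1]-f["cy"])/f["fy"],np.ones(len(uv))]@R
    return o+d*((h-o[2])/d[:,2])[:,None]
E
python3 - <<'E'
from h import *
s=arm.observe(); print({k:np.round(v,3) for k,v in s.items()})
import pickle
F={n:grab(n) for n in("scene","top","wrist")}
pickle.dump(F,open("f0.pkl","wb"))
for n in F: cv2.imwrite(f"pics/{n}0.png",F[n]["pixels"]); print(n,-np.array(F[n]["R"]).T@np.array(F[n]["t"]))
E
```

```text
{'time': np.float64(0.0), 'joint_pos': array([ 1.511,  0.359,  0.011, -0.   , -1.224, -0.288]), 'joint_vel': array([-0.   ,  0.001, -0.   , -0.002,  0.   ,  0.001]), 'effort': array([-3.0000e-03, -5.8332e+01,  2.9342e+01,  6.9360e+00, -6.0000e-03,
       -0.0000e+00]), 'eef_pos': array([0.23 , 0.634, 0.197]), 'tcp_rot': array([ 3.14 , -0.   , -0.348]), 'wrist_force': array([-0.09 , -0.412, -0.059]), 'wrist_torque': array([-0.002,  0.03 , -0.002]), 'grip_force': np.float64(0.0), 'width': np.float64(0.085)}
scene [1.07449868 0.78418627 0.80965062]
top [ 0.55973025 -0.03922165  1.03840084]
wrist [0.30162882 0.60922625 0.37253325]
```

View pics/top0.png

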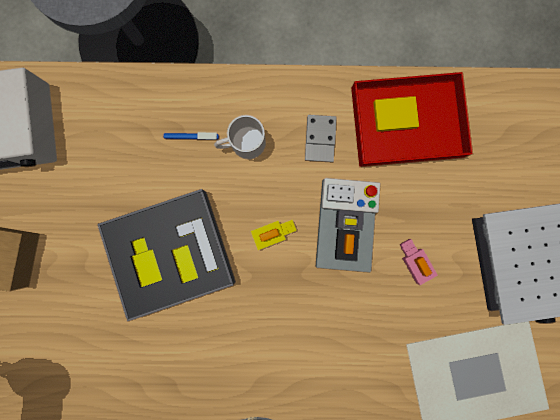

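View pics/scene0.png

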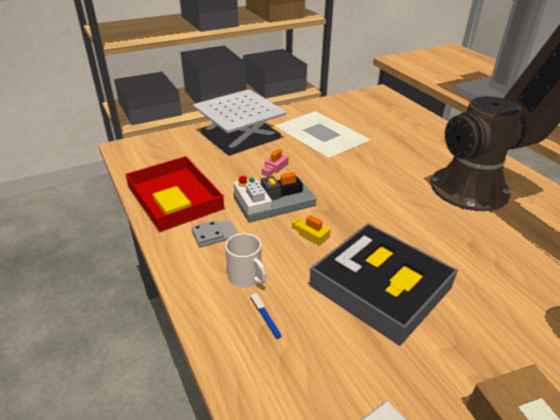

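The top view shows three T-shaped plugs with orange grips:
- black body, in the console socket, at (349,244)
- yellow body, loose, at (270,235)
- pink body, loose, at (420,265)

The black one in the socket fits the description. The T cutout is at (146,262), and the plain recess at (185,263) is not the target. I'll measure both and check the choice in a crop.

```bash
cat > m0.py <<'E'
from h import *
import pickle
F=pickle.load(open("f0.pkl","rb")); f=F["top"]; im=f["pixels"]; hsv=cv2.cvtColor(im,cv2.COLOR_BGR2HSV)
def comp(mask,seed):
    n,l,st,c=cv2.connectedComponentsWithStats(mask.astype(np.uint8)); k=l[seed[1],seed[0]]; assert k
    return (l==k).astype(np.uint8)
org=comp((hsv[...,0]<16)&(hsv[...,0]>5)&(hsv[...,1]>200)&(hsv[...,2]>120),(349,240))
yel=comp((abs(hsv[...,0].astype(int)-28)<6)&(hsv[...,1]>150),(146,262))
for nm,m,h in(("fin",org,.088),("cut",yel,.048)):
    v,u=np.nonzero(m); P=pts(f,np.c_[u,v]); print(nm,len(u),"z pct",np.percentile(P[:,2],[5,50,95]),"med",np.median(P,0))
    cn=max(cv2.findContours(m,0,1)[0],key=cv2.contourArea)[:,0]
    r=cv2.minAreaRect(plane(f,cn,h)[:,:2].astype(np.float32)*1000); print(r)
    print("px rect",cv2.minAreaRect(cn.astype(np.float32)))
v,u=np.nonzero(yel);P=plane(f,np.c_[u,v],.048)[:,:2]; c=P.mean(0); print("cut centroid",c)
# tray top (z~.06) and console deck: height-based
vv,uu=np.mgrid[0:420,0:560]; A=pts(f,np.c_[uu.ravel(),vv.ravel()]).reshape(420,560,3)
for nm,lo,hi,box in(("tray",.05,.07,(90,180,245,330)),("deck",.022,.04,(310,170,390,280)),("white",.05,.07,(310,170,390,220)),("housing",.07,.085,(325,205,375,235))):
    x0,y0,x1,y1=box; m=np.zeros((420,560),np.uint8); m[y0:y1,x0:x1]=((A[...,2]>lo)&(A[...,2]<hi))[y0:y1,x0:x1]
    q=A[m>0][:,:2].astype(np.float32)*1000; print(nm,np.median(A[m>0][:,2]),cv2.minAreaRect(q))
print("control box: heights>.075"); m=(A[...,2]>.075); m[:, :310]=0;m[:,390:]=0;m[:170]=0;m[280:]=0
n,l,st,c=cv2.connectedComponentsWithStats(m.astype(np.uint8))
for k in range(1,n):
    if st[k,4]>15: print(st[k],np.round(c[k]),A[l==k].mean(0),A[l==k][:,2].max())
a=cv2.resize(im[170:285,305:395],None,fx=5,fy=5,interpolation=2);b=cv2.resize(im[190:325,95:240],None,fx=2.3,fy=4.26,interpolation=2)
b=cv2.resize(b,(340,575)); cv2.imwrite("pics/crop.png",np.hstack([a,b]))
E
python3 m0.py
```

```text
Traceback (most recent call last):
  File "m0.py", line 7, in <module>
    org=comp((hsv[...,0]<16)&(hsv[...,0]>5)&(hsv[...,1]>200)&(hsv[...,2]>120),(349,240))
  File "m0.py", line 5, in comp
    n,l,st,c=cv2.connectedComponentsWithStats(mask.astype(np.uint8)); k=l[seed[1],seed[0]]; assert k
                                                                                                   ^
AssertionError
```

```bash
python3 - <<'E'
import pickle,cv2
f=pickle.load(open("f0.pkl","rb"))["top"];h=cv2.cvtColor(f["pixels"],cv2.COLOR_BGR2HSV)
print(h[228:266:3,349].tolist()); print(h[262,146],h[244,340:360:2].tolist())
E
sed -i 's/>200)&(hsv\[...,2\]>120),(349,240)/>150)\&(hsv[...,2]>80),(349,244)/' m0.py; python3 m0.py
```

```text
[[0, 3, 94], [113, 28, 37], [15, 244, 136], [18, 235, 190], [19, 255, 190], [18, 255, 190], [18, 255, 189], [18, 255, 191], [17, 255, 194], [108, 68, 45], [90, 7, 38], [86, 15, 134], [84, 10, 123]]
[ 30 255 187] [[150, 17, 45], [113, 47, 43], [13, 217, 80], [17, 255, 179], [19, 255, 190], [18, 255, 189], [16, 255, 192], [109, 152, 37], [150, 19, 40], [84, 16, 80]]Traceback (most recent call last):
  File "m0.py", line 7, in <module>
    org=comp((hsv[...,0]<16)&(hsv[...,0]>5)&(hsv[...,1]>150)&(hsv[...,2]>80),(349,244))
  File "m0.py", line 5, in comp
    n,l,st,c=cv2.connectedComponentsWithStats(mask.astype(np.uint8)); k=l[seed[1],seed[0]]; assert k
                                                                                                   ^
AssertionError
```

```bash
sed -i 's/(hsv\[...,0\]<16)/(hsv[...,0]<22)/' m0.py; python3 m0.py
```

```text
fin 188 z pct [0.06870324 0.08616219 0.08956407] med [ 0.53095391 -0.2024938   0.08616219]
((532.0607299804688, -202.06423950195312), (20.836315155029297, 43.28403091430664), 85.85359191894531)
px rect ((348.8223571777344, 243.4873046875), (9.404610633850098, 19.521692276000977), 4.085616588592529)
cut 887 z pct [0.04376942 0.04680509 0.05012489] med [0.47844958 0.26101204 0.04680509]
((485.3734436035156, 261.4632873535156), (106.0091552734375, 50.42497634887695), 19.239660263061523)
px rect ((144.0, 261.0), (46.16925048828125, 22.135942459106445), 71.56505584716797)
cut centroid [0.4803462  0.25924926]
tray 0.05895998226710131 ((501.8935546875, 212.08255004882812), (232.4496612548828, 253.56890869140625), 19.458444595336914)
deck 0.029017784656356606 ((573.137451171875, -207.53192138671875), (130.87530517578125, 210.57388305664062), 85.62989807128906)
white 0.05927795969776059 ((631.2545166015625, -211.7317657470703), (130.2967987060547, 93.36479949951172), 85.64134979248047)
housing 0.07545996678709206 ((579.0609130859375, -207.8920440673828), (56.187923431396484, 53.742958068847656), 86.08621215820312)
control box: heights>.075
[327 184  28  18 429] [340. 193.] [ 0.64452915 -0.1829805   0.08894821] 1.0384008374802105
[366 185  12  12 105] [372. 191.] [ 0.65119285 -0.25490382  0.08033766] 0.08511231470204332
[338 210  26  18 133] [350. 217.] [ 0.59093973 -0.20446189  0.08342177] 1.0384008374802105
[345 219  12   7  70] [351. 222.] [ 0.58079637 -0.20815951  0.07831035] 0.08406350862002528
[345 234  10  20 170] [349. 244.] [ 0.53150154 -0.20250672  0.09192242] 1.0384008374802105
```

View pics/crop.png

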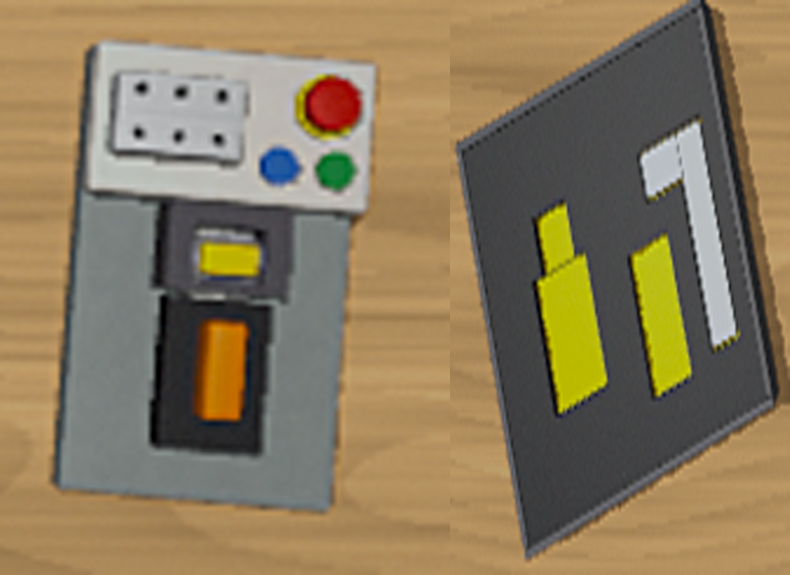

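The crop confirms it: the black-bodied plug with the orange fin sits in the socket, with its nose towards the yellow catch. The T cutout is the left yellow recess, nose up. I'll hover over the tray first to refine the cutout with the wrist camera.

Request:
jog_arm:
  moves:
    - [[1,0.28,0.28,0,0,0,0],[1,0.28,0.28,0,0,0,0],[1,0.28,0.28,0,0,0,0],[1,0.28,0.28,0,0,0,0],[1,0.28,0.28,0,0,0,0],[1,0.28,0.28,0,0,0,0],[1,0.28,0.28,0,0,0,0],[1,0.28,0.28,0,0,0,0],[1,0.28,0.28,0,0,0,0],[1,0.28,0.28,0,0,0,0],[1,0.28,0.28,0,0,0,0],[1,0,0,0,0,0,0]]

```text
time: 1.35
eef_pos: [0.4153, 0.2366, 0.1984]
tcp_rot: [3.141, 0.0, -0.351]
wrist_force: [0.7, -0.3, -0.0]
width: 0.0858
grip_force: 0.0
```

```bash
cat > m1.py <<'E'
from h import *
import pickle
f=grab("wrist"); pickle.dump(f,open("f1.pkl","wb")); im=f["pixels"]; cv2.imwrite("pics/w1.png",im)
R=np.array(f["R"]); print("cam",-R.T@np.array(f["t"]),"axis",R[2])
hsv=cv2.cvtColor(im,cv2.COLOR_BGR2HSV); m=((abs(hsv[...,0].astype(int)-28)<6)&(hsv[...,1]>150)).astype(np.uint8)
for cn in cv2.findContours(m,0,1)[0]:
    if cv2.contourArea(cn)<800: continue
    print(cv2.boundingRect(cn),cv2.minAreaRect(plane(f,cn[:,0],.048)[:,:2].astype(np.float32)*1000),cv2.minAreaRect(plane(f,cn[:,0],.06)[:,:2].astype(np.float32)*1000))
E
python3 m1.py
```

```text
cam [0.48693661 0.21125649 0.37333851] axis [-0.27852136  0.10127247 -0.95507578]
(176, 63, 109, 119) ((486.287353515625, 261.3129577636719), (107.64441680908203, 52.88316345214844), 19.343734741210938) ((486.3112487792969, 259.4667053222656), (103.67391967773438, 50.93259811401367), 19.343830108642578)
(279, 39, 88, 100) ((481.7211608886719, 168.5149383544922), (81.0428695678711, 39.967864990234375), 19.356340408325195) ((481.91357421875, 170.09144592285156), (78.05368041992188, 38.493656158447266), 19.356355667114258)
```

View pics/w1.png

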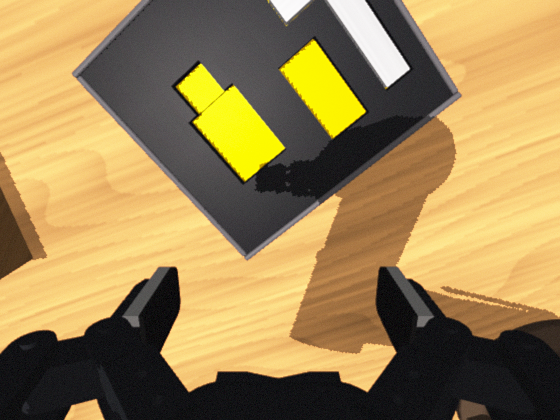

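The wrist view shows the cutout at (230,120), nose up-left, with the plain recess at (322,88). It gives the mark at about (0.4755, 0.257) with yaw 0.338, which agrees with the tray estimate. Next I hover over the plug.

Request:
jog_arm:
  moves:
    - [[1,0,0,0,0,0,-0.2635],[1,0,0,0,0,0,-0.2635],[1,0.148,0.431,0,0,0,0],[1,0.148,0.431,0,0,0,0],[1,0.148,0.431,0,0,0,0],[1,0.148,0.431,0,0,0,0],[1,0.148,0.431,0,0,0,0],[1,0.148,0.431,0,0,0,0],[1,0.148,0.431,0,0,0,0],[1,0.148,0.431,0,0,0,0],[1,0.148,0.431,0,0,0,0],[1,0.148,0.431,0,0,0,0]]

```text
time: 2.6
eef_pos: [0.5321, -0.2015, 0.1982]
tcp_rot: [-3.141, -0.0, -0.071]
wrist_force: [0.7, 0.6, 0.6]
width: 0.0854
grip_force: 0.0
```

Request:
jog_arm:
  moves:
    - [[1,0,0,0,0,0,0],[1,0,0,0,0,0,0]]

```text
time: 2.8
eef_pos: [0.5314, -0.2008, 0.1975]
tcp_rot: [-3.141, 0.002, -0.074]
wrist_force: [-1.1, -0.1, -0.2]
width: 0.0857
grip_force: 0.0
```

```bash
cat > m2.py <<'E'
from h import *
s=arm.observe(); print(s["eef_pos"],s["tcp_rot"])
f=grab("wrist"); im=f["pixels"]; cv2.imwrite("pics/w2.png",im)
hsv=cv2.cvtColor(im,cv2.COLOR_BGR2HSV); m=((hsv[...,0]<22)&(hsv[...,0]>8)&(hsv[...,1]>190)&(hsv[...,2]>110)).astype(np.uint8)
for cn in cv2.findContours(m,0,1)[0]:
    if cv2.contourArea(cn)<300: continue
    M=np.zeros_like(m); cv2.drawContours(M,[cn],-1,1,-1); v,u=np.nonzero(M); P=pts(f,np.c_[u,v]); T=P[abs(P[:,2]-.088)<.004]
    print(cv2.boundingRect(cn),len(P),len(T))
    if len(T)>50: print(np.median(T,0),cv2.minAreaRect(T[:,:2].astype(np.float32)*1000))
E
python3 m2.py
```

```text
[ 0.53137926 -0.20080796  0.19747653] [-3.14142428e+00  1.53491916e-03 -7.37642517e-02]
(443, 195, 34, 46) 795 0
(271, 163, 20, 52) 965 905
[ 0.5335989  -0.20234221  0.08724481] ((532.8880615234375, -202.470458984375), (16.356605529785156, 42.99533462524414), 85.01992797851562)
(68, 158, 49, 38) 875 0
```

View pics/w2.png

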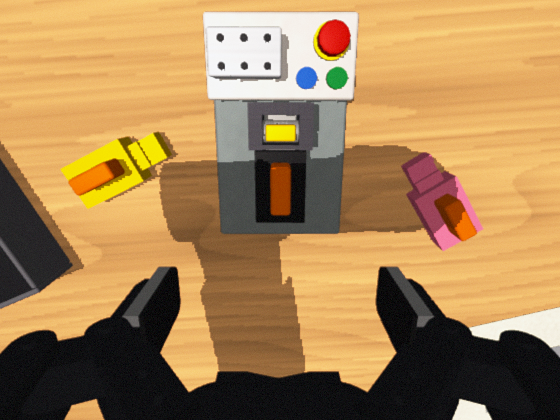

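Fin measured at (281,190) px, which is (0.5325, -0.2025, 0.087), between the fingers. The housing is ahead of it and the look-alikes are well aside. Descend and grip.

Request:
jog_arm:
  moves:
    - [[1,0.01,0.022,0.28,0,0,0],[1,0,0,0.36,0,0,0],[1,0,0,0.36,0,0,0],[1,0,0,0.2,0,0,0],[1,0,0,0.145,0,0,0],[1,0,0,0,0,0,0],[-1,0,0,0,0,0,0],[-1,0,0,0,0,0,0],[-1,0,0,0,0,0,0],[-1,0,0,0,0,0,0],[-1,0,0,0,0,0,0],[-1,0,0,0,0,0,0]]
  newtons: 70

```text
time: 4.05
eef_pos: [0.5322, -0.2029, 0.0641]
tcp_rot: [-3.142, -0.0, -0.072]
wrist_force: [-0.3, -0.2, 0.3]
width: 0.0001
grip_force: 0.0
```

The fingers shut on nothing, so I'll look.

```bash
python3 - <<'E'
from h import *
import pickle
f=grab("wrist"); g=grab("scene"); pickle.dump((f,g),open("f3.pkl","wb"))
a=f["pixels"][:, :]; b=cv2.resize(g["pixels"][120:260,200:360],None,fx=2.5,fy=3,interpolation=2)
cv2.imwrite("pics/w3.png",np.hstack([cv2.resize(a[:,80:480],(400,420)),b[:420]]))
s=arm.observe(); print(s["width"],s["joint_pos"])
E
```

```text
3.702269639773976e-05 [-2.06972544e-02  3.10753446e-01 -3.97061476e-01  2.41567231e-05
 -8.62905962e-01  1.51943708e+00]
```

View pics/w3.png

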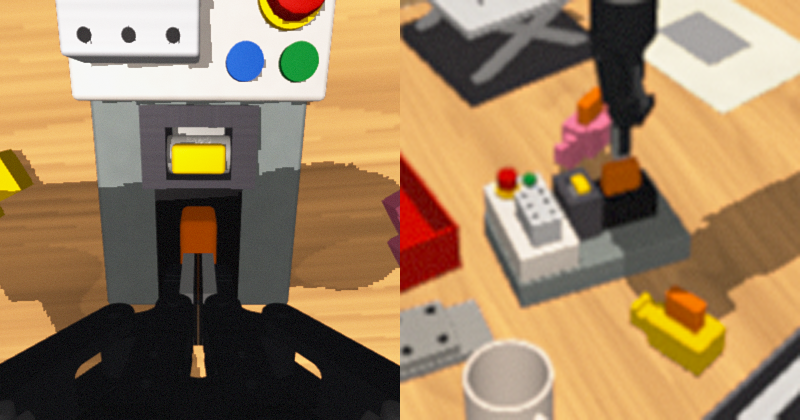

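```bash
python3 - <<'E'
from h import *
import pickle
f,g=pickle.load(open("f3.pkl","rb"))
for v in range(195,330,8):
    print(v,*[np.round(pts(f,(u,v))[0]*1000).astype(int).tolist() for u in (268,274,282,290)])
print("scene")
for v in range(140,200,4):
    print(v,*[np.round(pts(g,(u,v))[0]*1000).astype(int).tolist() for u in (280,284,288,292,296)])
E
```

```text
195 [560, -199, 60] [559, -202, 58] [559, -207, 60] [559, -211, 59]
203 [555, -198, 59] [555, -202, 60] [555, -206, 60] [554, -211, 59]
211 [554, -199, 72] [554, -202, 73] [554, -206, 72] [553, -210, 71]
219 [554, -199, 84] [554, -202, 84] [554, -206, 84] [553, -210, 84]
227 [551, -199, 87] [551, -202, 87] [551, -206, 87] [551, -209, 88]
235 [547, -199, 88] [547, -201, 88] [547, -205, 88] [546, -209, 87]
243 [543, -198, 88] [543, -201, 87] [543, -205, 88] [542, -209, 88]
251 [539, -198, 87] [538, -201, 87] [538, -205, 87] [538, -209, 87]
259 [544, -199, 106] [544, -201, 106] [543, -205, 106] [543, -208, 107]
267 [545, -199, 116] [544, -201, 114] [544, -205, 115] [543, -208, 114]
275 [544, -199, 120] [544, -202, 121] [544, -205, 121] [543, -208, 120]
283 [544, -199, 127] [544, -202, 127] [544, -205, 127] [544, -208, 128]
291 [544, -200, 132] [544, -202, 132] [543, -205, 132] [543, -207, 132]
299 [545, -200, 139] [542, -202, 135] [541, -204, 134] [544, -207, 139]
307 [545, -200, 144] [538, -201, 134] [538, -204, 134] [545, -207, 144]
315 [545, -200, 148] [534, -201, 133] [534, -204, 13
[... 686 characters left out ...]
21, -196, 121] [412, -361, 0]
168 [477, -352, 8] [544, -200, 112] [538, -187, 118] [434, -348, -1] [425, -337, 2]
172 [480, -345, -2] [471, -334, 1] [533, -196, 98] [513, -208, 85] [432, -325, -5]
176 [552, -209, 82] [543, -201, 84] [533, -195, 85] [522, -191, 84] [491, -221, 57]
180 [553, -206, 70] [547, -193, 77] [534, -193, 72] [521, -192, 69] [503, -201, 59]
184 [555, -203, 59] [546, -194, 62] [533, -194, 58] [524, -186, 60] [516, -177, 63]
188 [570, -173, 68] [555, -178, 60] [542, -178, 56] [528, -179, 51] [515, -178, 48]
192 [565, -183, 46] [553, -180, 45] [540, -181, 40] [527, -179, 37] [515, -178, 33]
196 [564, -184, 32] [552, -182, 29] [544, -173, 32] [532, -170, 30] [522, -165, 30]
```

```bash
python3 - <<'E'
from h import *
import pickle
f,g=pickle.load(open("f3.pkl","rb"))
s=arm.observe();print(s["time"],s["eef_pos"],s["tcp_rot"],s["width"],s["wrist_force"])
for F in (pickle.load(open("f1.pkl","rb")),f): print(-np.array(F["R"]).T@np.array(F["t"]))
# lowest finger point over the fin, scene depth
vv,uu=np.mgrid[150:185,270:300];P=pts(g,np.c_[uu.ravel(),vv.ravel()])
k=(abs(P[:,0]-.532)<.016)&(abs(P[:,1]+.203)<.016)&(P[:,2]>.091);q=P[k];i=np.argsort(q[:,2])[:6];print(np.round(q[i],3),np.c_[uu.ravel(),vv.ravel()][k][i].tolist())
E
```

```text
4.15 [ 0.53214013 -0.20286396  0.06396777] [ 3.14157820e+00 -7.62851403e-05 -7.20407932e-02] 3.702269639773976e-05 [-0.79872631  0.05758402 -0.38465693]
[0.48693661 0.21125649 0.37333851]
[ 0.60812583 -0.20765562  0.23912499]
[[ 0.538 -0.199  0.094]
 [ 0.525 -0.198  0.094]
 [ 0.533 -0.196  0.098]
 [ 0.536 -0.196  0.099]
 [ 0.531 -0.193  0.099]
 [ 0.539 -0.197  0.099]] [[286, 173], [290, 172], [288, 172], [287, 172], [289, 172], [286, 172]]
```

The wrist pose is consistent, but the depth shows the shut fingertips at about z 0.097-0.10 while the reported TCP is 0.064. The fingers really end about 33-36 mm above the reported TCP, and they closed above the fin (top 0.088). Sideways they line up: pads at (0.533, -0.2037), fin at (0.532, -0.204). So I open, go 32 mm lower in small steps and grip again.

Request:
jog_arm:
  moves:
    - [[1,0,0,0,0,0,0],[1,0,0,0,0,0,0],[1,0,0,0,0,0,0],[1,0,0,0,0,0,0],[1,0,0,0,0,0,0],[1,0,0,0,0,0,0]]

```text
time: 4.75
eef_pos: [0.5322, -0.2027, 0.0639]
tcp_rot: [3.142, 0.0, -0.072]
wrist_force: [-0.0, 0.7, 0.5]
width: 0.0848
grip_force: 0.0
```

Request:
jog_arm:
  moves:
    - [[1,0,0,0.08,0,0,0],[1,0,0,0.08,0,0,0],[1,0,0,0.08,0,0,0],[1,0,0,0.08,0,0,0],[1,0,0,0,0,0,0]]

```text
time: 5.25
eef_pos: [0.5311, -0.2026, 0.0302]
tcp_rot: [-3.141, 0.003, -0.072]
wrist_force: [-0.0, -1.1, 0.4]
width: 0.0854
grip_force: 0.0
```

Request:
jog_arm:
  moves:
    - [[-1,0,0,0,0,0,0],[-1,0,0,0,0,0,0],[-1,0,0,0,0,0,0],[-1,0,0,0,0,0,0],[-1,0,0,0,0,0,0],[-1,0,0,0,0,0,0]]
  newtons: 70

```text
time: 5.85
eef_pos: [0.5325, -0.2029, 0.0324]
tcp_rot: [3.141, -0.001, -0.072]
wrist_force: [-0.6, -0.5, 3.1]
width: 0.0169
grip_force: 69.1
```

Gripped: width 17 mm, 69 N. Now pull straight back.

Request:
jog_arm:
  moves:
    - [[-1,-0.04,0,0,0,0,0],[-1,-0.04,0,0,0,0,0],[-1,-0.04,0,0,0,0,0],[-1,-0.04,0,0,0,0,0],[-1,-0.04,0,0,0,0,0],[-1,-0.04,0,0,0,0,0],[-1,-0.04,0,0,0,0,0],[-1,-0.04,0,0,0,0,0],[-1,-0.04,0,0,0,0,0],[-1,-0.04,0,0,0,0,0],[-1,-0.04,0,0,0,0,0],[-1,0,0,0,0,0,0]]

```text
time: 7.05
eef_pos: [0.4881, -0.1996, 0.0323]
tcp_rot: [3.142, -0.001, -0.072]
wrist_force: [1.3, 0.7, 7.5]
width: 0.017
grip_force: 69.8
```

Request:
jog_arm:
  moves:
    - [[-1,0,0,-0.2,0,0,0],[-1,0,0,-0.3,0,0,0],[-1,0,0,-0.3,0,0,0],[-1,0,0,-0.2,0,0,0],[-1,0,0,0,0,0,-0.196],[-1,0,0,0,0,0,-0.196],[-1,0,0,0,0,0,-0.196],[-1,0,0,0,0,0,-0.196],[-1,0,0,0,0,0,0]]

```text
time: 7.95
eef_pos: [0.4858, -0.1992, 0.1303]
tcp_rot: [-3.139, 0.004, 0.339]
wrist_force: [0.6, 0.1, -2.7]
width: 0.017
grip_force: 68.8
```

Request:
jog_arm:
  moves:
    - [[-1,0.137,-0.435,0,0,0,0],[-1,0.137,-0.435,0,0,0,0],[-1,0.137,-0.435,0,0,0,0],[-1,0.137,-0.435,0,0,0,0],[-1,0.137,-0.435,0,0,0,0],[-1,0.137,-0.435,0,0,0,0],[-1,0.137,-0.435,0,0,0,0],[-1,0.137,-0.435,0,0,0,0],[-1,0.137,-0.435,0,0,0,0],[-1,0.137,-0.435,0,0,0,0],[-1,0,0,0,0,0,0],[-1,0,0,0,0,0,0]]

```text
time: 9.15
eef_pos: [0.4715, 0.2563, 0.1305]
tcp_rot: [3.14, 0.003, 0.338]
wrist_force: [-0.0, -0.8, -2.4]
width: 0.0167
grip_force: 69.4
```

```bash
python3 - <<'E'
from h import *
import pickle
s=arm.observe();print(s["time"],s["eef_pos"],s["tcp_rot"],s["width"],s["wrist_force"])
F={n:grab(n) for n in("scene","top","wrist")}; pickle.dump(F,open("f4.pkl","wb"))
b=F["scene"]["pixels"][200:340,300:470]
cv2.imwrite("pics/w4.png",np.hstack([F["wrist"]["pixels"][:,80:480],cv2.resize(b,(400,420),interpolation=2)]))
E
```

```text
9.15 [0.4714996  0.25625661 0.13052486] [3.1403712  0.00333892 0.33770587] 0.016690349826069296 [-0.03681699 -0.82414927 -2.39824277]
```

View pics/w4.png

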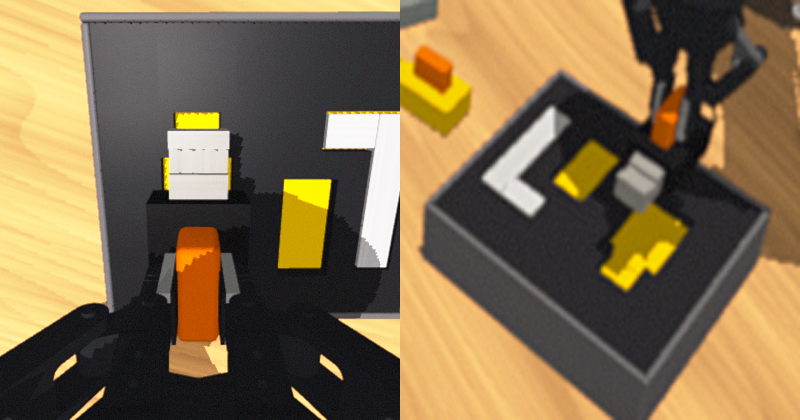

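The wrist view shows the plug held by the fin, body level, with the steel nose at (198,165) in the crop above the yellow T. The plain recess is to the right. I'll measure the plug in tool axes from depth.

```bash
cat > m4.py <<'E'
from h import *
import pickle
F=pickle.load(open("f4.pkl","rb")); f=F["wrist"]
tcp=np.array([.4715,.25626,.13052]); yaw=.3377; c,s=np.cos(yaw),np.sin(yaw); Rz=np.array([[c,s,0],[-s,c,0],[0,0,1]])
vv,uu=np.mgrid[100:340,200:340]; P=pts(f,np.c_[uu.ravel(),vv.ravel()]); Q=(P-[*tcp[:2],0])@Rz.T*1000
hsv=cv2.cvtColor(f["pixels"],cv2.COLOR_BGR2HSV)[100:340,200:340].reshape(-1,3)
inp=(Q[:,0]<75)&(Q[:,0]>-50)&(abs(Q[:,1])<35)
def rep(n,k):
    q=Q[k]; A=np.c_[q[:,:2]-np.median(q[:,:2],0),np.ones(len(q))]; co=np.linalg.lstsq(A,q[:,2],rcond=None)[0]
    print(n,len(q),"x,y 1-99%",np.round(np.percentile(q[:,0],[1,99]),1),np.round(np.percentile(q[:,1],[1,99]),1),"z",np.round(np.median(q[:,2]),1),"slope",np.round(co[:2],3),cv2.minAreaRect(q[:,:2].astype(np.float32)))
bright=(hsv[:,1]<40)&(hsv[:,2]>150)
print(np.histogram(Q[inp][:,2],bins=np.arange(100,210,6)))
rep("nose",inp&bright&(Q[:,2]>143)&(Q[:,2]<160)&(Q[:,0]>25))
for lo in (.5,): 
    org=(hsv[:,0]<22)&(hsv[:,1]>180); rep("fin",inp&org&(Q[:,2]>182)&(Q[:,2]<192))
dark=hsv[:,2]<70
rep("body",inp&dark&(Q[:,2]>153)&(Q[:,2]<164)&(Q[:,0]>12))
h2=cv2.cvtColor(f["pixels"],cv2.COLOR_BGR2HSV); m=((abs(h2[...,0].astype(int)-28)<6)&(h2[...,1]>150)&(np.arange(560)[None]>340)&(np.arange(420)[:,None]<280)).astype(np.uint8)
cn=max(cv2.findContours(m,0,1)[0],key=cv2.contourArea); print("plain",cv2.minAreaRect(plane(f,cn[:,0],.048)[:,:2].astype(np.float32)*1000))
E
python3 m4.py
```

```text
(array([   0,    0,    0,    0,    0,  121,  157, 1635, 2876, 4572,  149,
        344,  551,  763, 4284,  597,  883,  594]), array([100, 106, 112, 118, 124, 130, 136, 142, 148, 154, 160, 166, 172,
       178, 184, 190, 196, 202, 208]))
nose 3908 x,y 1-99% [32.5 63.8] [-14.7  12.5] z 149.5 slope [-0.024 -0.002] ((47.976924896240234, -1.1705055236816406), (32.0848503112793, 28.030315399169922), 0.24766425788402557)
fin 3976 x,y 1-99% [-19.2  22.2] [-9.3  7.5] z 185.9 slope [-0.021 -0.004] ((1.1675586700439453, -0.9804468154907227), (17.80242156982422, 43.06802749633789), 89.57386779785156)
body 3788 x,y 1-99% [12.3 32.3] [-24.6  22.6] z 158.0 slope [-0.051 -0.004] ((22.31766128540039, -0.9329967498779297), (48.279884338378906, 20.61397933959961), 89.97924041748047)
plain ((481.4619140625, 167.72967529296875), (77.15345001220703, 37.480003356933594), 19.44044303894043)
```

Plug origin in tool axes is about (+2.3, -1.0) mm, aligned and level to about 0.02 rad. That puts it 1.7 mm short of the cutout along x. Correct that and descend to the foam surface.

Request:
jog_arm:
  moves:
    - [[-1,0.017,-0.003,0,0,0,0],[-1,0,0,0.2,0,0,0],[-1,0,0,0.2,0,0,0],[-1,0,0,0.15,0,0,0],[-1,0,0,0.07,0,0,0],[-1,0,0,0,0,0,0],[-1,0,0,0,0,0,0]]

```text
time: 10.0
eef_pos: [0.475, 0.257, 0.0706]
tcp_rot: [-3.142, -0.001, 0.338]
wrist_force: [0.5, -0.2, -1.4]
width: 0.0174
grip_force: 69.4
```

```bash
python3 - <<'E'
from h import *
s=arm.observe();print(s["time"],s["eef_pos"],s["tcp_rot"],s["width"],s["wrist_force"])
f=grab("wrist"); im=f["pixels"]; cv2.imwrite("pics/w5.png",cv2.resize(im[100:300,180:400],(800,600)*1 if 0 else (660,600),interpolation=2))
E
```

```text
10.0 [0.47500883 0.2570301  0.07056173] [-3.14150916e+00 -7.36726128e-04  3.38259918e-01] 0.0173915735800247 [ 0.45686825 -0.2285228  -1.42038629]
```

View pics/w5.png

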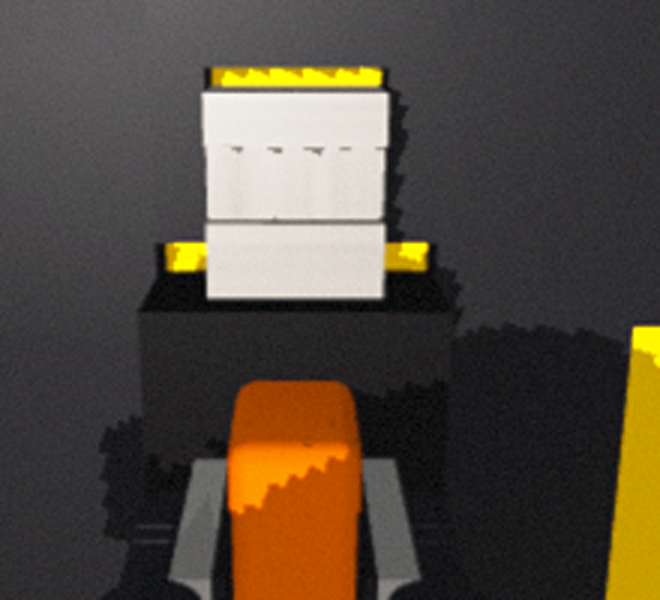

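```bash
python3 - <<'E'
from h import *
f=grab("wrist")
yaw=.338;c,s=np.cos(yaw),np.sin(yaw)
t=lambda P:np.round(np.c_[P[:,0]*c+P[:,1]*s,-P[:,0]*s+P[:,1]*c]*1000,1).tolist()
X=lambda x,y:[180+x/3,100+y/3]
vv,uu=np.mgrid[100:205,240:315];P=pts(f,np.c_[uu.ravel(),vv.ravel()])
hsv=cv2.cvtColor(f["pixels"],cv2.COLOR_BGR2HSV)[100:205,240:315].reshape(-1,3)
k=(hsv[:,1]<40)&(hsv[:,2]>140)&(P[:,2]>.08)&(P[:,2]<.1);print("nose z",np.percentile(P[k][:,2],[5,50,95]))
q=np.array(t(P[k]));print("nose x",np.percentile(q[:,0],[1,99]),"y",np.percentile(q[:,1],[1,99]))
print("nose tip by ray z.09",t(plane(f,[X(295,92)],.09)))
print("slot front@.06",t(plane(f,[X(296,67)],.06)),"shoulder@.06",t(plane(f,[X(180,242),X(415,242)],.06)))
print("slot sides@.06",t(plane(f,[X(205,75),X(388,75),X(157,250),X(436,250)],.06)))
print("mark est",t(np.array([[.4755,.2569]])))
E
```

```text
nose z [0.08525447 0.08939144 0.09077582]
nose x [565.9 597.2] y [71.8 99.2]
nose tip by ray z.09 [[597.4, 85.3]]
slot front@.06 [[599.4, 85.1]] shoulder@.06 [[567.5, 106.8], [567.5, 62.8]]
slot sides@.06 [[598.0, 101.3], [598.0, 68.7], [566.0, 111.2], [566.0, 58.8]]
mark est [[533.8, 84.7]]
```

The plug is within about 0.5 mm of the slot on both axes, measured in the same camera. Nudge back 0.5 mm and press in, watching the force.

Request:
jog_arm:
  moves:
    - [[-1,-0.005,0,0.05,0,0,0],[-1,0,0,0.05,0,0,0],[-1,0,0,0.05,0,0,0],[-1,0,0,0.04,0,0,0],[-1,0,0,0.03,0,0,0],[-1,0,0,0.03,0,0,0],[-1,0,0,0,0,0,0]]

```text
time: 10.8
eef_pos: [0.4739, 0.2568, 0.045]
tcp_rot: [3.141, 0.0, 0.339]
wrist_force: [-1.6, -1.1, 0.4]
width: 0.0168
grip_force: 69.9
```

Request:
jog_arm:
  moves:
    - [[-1,0,0,0.03,0,0,0],[-1,0,0,0.03,0,0,0],[-1,0,0,0.03,0,0,0],[-1,0,0,0,0,0,0]]

```text
time: 11.2
eef_pos: [0.474, 0.2568, 0.0361]
tcp_rot: [3.141, -0.0, 0.339]
wrist_force: [-2.3, -1.3, 4.4]
width: 0.0165
grip_force: 70.2
```

Request:
jog_arm:
  moves:
    - [[-1,0,0,0.02,0,0,0],[-1,0,0,0.02,0,0,0],[-1,0,0,0.01,0,0,0],[-1,0,0,0,0,0,0]]

```text
time: 11.6
eef_pos: [0.4741, 0.2568, 0.0323]
tcp_rot: [3.141, -0.0, 0.339]
wrist_force: [-7.3, -3.2, 15.9]
width: 0.0164
grip_force: 72.1
```

```bash
cat > chk.py <<'E'
from h import *
s=arm.observe();print(s["time"],s["eef_pos"],s["wrist_force"],s["width"])
f=grab("wrist");yaw=.338;c,sn=np.cos(yaw),np.sin(yaw)
vv,uu=np.mgrid[60:400,150:420];P=pts(f,np.c_[uu.ravel(),vv.ravel()])
d=P[:,:2]-[.4755,.2569];q=np.c_[d@[c,sn],d@[-sn,c]]*1000
for n,(a,b,e,g) in dict(nose=(50,60,-11,11),body=(23,29,-20,20),rear=(-38,-28,-20,20),fin=(-20,18,-7,7),foamL=(-20,60,32,45),foamR=(-20,60,-45,-32)).items():
    k=(q[:,0]>a)&(q[:,0]<b)&(q[:,1]>e)&(q[:,1]<g)&(P[:,2]<.1); z=P[k][:,2]*1000
    print(n,k.sum(),np.round(np.percentile(z,[10,50,90]),1) if k.sum() else "")
E
python3 chk.py
```

```text
11.6 [0.47406914 0.25678794 0.03231196] [-7.33633106 -3.15661732 15.94635446] 0.016390901911379423
nose 962 [47.  50.8 52.1]
body 1073 [58.7 59.5 60.2]
rear 0 
fin 2844 [86.7 87.4 88.1]
foamL 4524 [58.7 59.4 60.2]
foamR 4534 [58.7 59.5 60.2]
```

Body top now measures 59.5 mm, the same as the foam on both sides. One more small push to be sure, then release and rise.

Request:
jog_arm:
  moves:
    - [[-1,0,0,0.01,0,0,0],[-1,0,0,0,0,0,0]]

```text
time: 11.85
eef_pos: [0.4741, 0.2568, 0.0323]
tcp_rot: [3.141, -0.001, 0.34]
wrist_force: [-11.3, -3.4, 27.0]
width: 0.0166
grip_force: 73.5
```

Request:
jog_arm:
  moves:
    - [[0.2,0,0,-0.01,0,0,0],[0.2,0,0,0,0,0,0],[0.4,0,0,0,0,0,0],[0.4,0,0,-0.05,0,0,0],[0.4,0,0,-0.15,0,0,0],[0.4,0,0,-0.2,0,0,0],[0.4,0,0,-0.3,0,0,0],[0.4,0,0,-0.3,0,0,0],[0.4,0,0,-0.3,0,0,0],[0.4,0,0,0,0,0,0]]

```text
time: 12.85
eef_pos: [0.4762, 0.2585, 0.1655]
tcp_rot: [-3.139, -0.007, 0.339]
wrist_force: [0.6, 0.4, 0.1]
width: 0.0594
grip_force: 0.0
```

```bash
python3 chk.py; python3 - <<'E'
from h import *
f=grab("wrist");cv2.imwrite("pics/w6.png",f["pixels"])
E
```

```text
12.85 [0.47620588 0.25852625 0.16547017] [0.58493075 0.41806822 0.11258025] 0.05940438948165931
nose 315 [46.9 50.7 52.1]
body 328 [58.6 59.5 60.4]
rear 356 [58.6 59.5 60.2]
fin 815 [86.6 87.4 88.3]
foamL 1425 [58.5 59.4 60.3]
foamR 1427 [58.6 59.5 60.4]
```

View pics/w6.png

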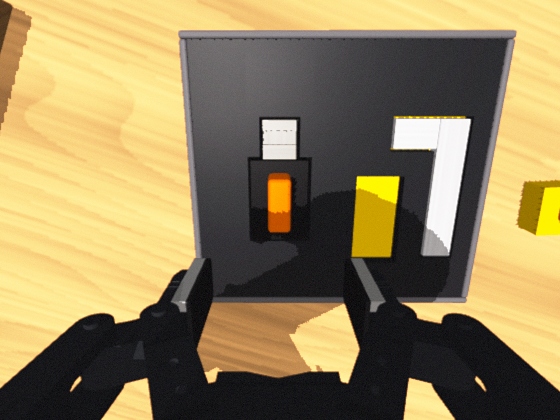

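The plug is seated at (280,200) px. Front and rear of its body and the foam all measure 59.5 mm. The gauge is in its recess and the gripper is clear.

```bash
python3 -c "
from workcell import arm
print(arm.sign_off())"
```

```text
the job is handed in; nothing more can be done
None
```

The interlock plug is out of its socket and pressed home in the T-shaped cutout, level and flush with the foam by depth measurement; I let go and handed the job in at about 13 s, with no verdict shown.

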